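# Start the kitchen timer against the chopping block

### The arm

A 6-joint arm with a two-finger parallel gripper is mounted at the origin on the work surface. World frame = base frame: x ahead of the robot, y to its left, z up, the work surface at z = 0. Lengths are in m, angles in rad, forces in N, time in s.
With the tool pointing down it reaches from about 0.35 to 0.775 m from the base axis. Payload 7.3 kg.
Tool frame: the origin (TCP) lies at the centre of the arm's flange, where the gripper is bolted on; the fingertips stand 178 mm ahead of it and the grasp point (between the pads) lies 159 mm ahead of it; z points along the fingers, y is the line along which they close (so a half turn about z gives the same grasp; the last joint's range is limited). The gripper opens to 92 mm and grips with 3 to 60 N. Pads are 19 mm wide; open, the fingers measure 130 mm over their backs; the gripper's body (75 mm by 190 mm) begins 47 mm behind the grasp point.
Start: joints at [1.146, 0.342, 1.524, -0, 1.275, -0.146], TCP at [0.144, 0.505, 0.405] pointing down, gripper open.
Joint ranges: [-2.53, 2.53], [-0.77, 2.02], [0.04, 2.7], [-1, 4.14], [0.28, 2.66], [-3.11, 3.11]. Speed limits (rad/s): [2.57, 2.57, 3.14, 3.14, 3.14, 3.14].

### API

Orientations are given as [roll, pitch, yaw] about the fixed x, y, z axes, in that order (R = Rz(yaw) Ry(pitch) Rx(roll)).
In Python, from cell import robot gives the robot as it stands.
- The arm moves only by the tool send_path, called after "Request:" as a command line: name --argument value ..., lists and objects as JSON in quotes. Schema: {"type":"object","properties":{"moves":{"type":"array","items":{"type":"array","prefixItems":[{"type":"array","items":{"type":"number"},"minItems":3,"maxItems":3},{"type":"array","items":{"type":"number"},"minItems":3,"maxItems":3}],"minItems":2,"maxItems":2},"minItems":1,"maxItems":8},"aperture":{"type":"number"},"clamp_n":{"type":"number"},"only":{"type":"string"},"quiet":{"type":"boolean"},"lines":{"type":"string"}},"required":["moves"],"additionalProperties":false}. moves is a list of rows, 1 to 8 of them, each written [[dx, dy, dz], [rx, ry, rz]]: dx, dy, dz in m, then a rotation vector rx, ry, rz in rad; each row shifts and turns the commanded pose from where the row before left it, along the tool's axes as they then stand; what a row does not reach is not made up. A row lasts 1/12 s, in which the tool goes at most 0.0417 m and 0.125 rad, less where a joint would pass 70% of its speed; a pose out of reach is approached as far as the arm can. aperture is the finger opening in m, set as the call begins (left out keeps the last). The fingers move at their own pace and stop on an object; clamp_n is the grip in N (left out, the last holds). Time passes only in rows, so rows that do not move let the fingers close. The tool returns the time, the measured TCP pose, the force, the opening and the grip force at its end. only (a regular expression) keeps the lines of the reply that match it, lines (a string "A,B") keeps lines A to B, and quiet returns only ok. Input that does not fit is refused with a message, and nothing moves.
- robot.observe(): the state, without advancing time (a new reading comes with each control period).
- robot.read_camera(name): name is "scene" or "top"; returns a dict with "image" (420x560x3 uint8, red, green, blue), "fx", "fy", "cx", "cy" (pixels), "k1" (the pictures are not rectified: a ray, as slopes to the right and down, at radius r is drawn at 1 + k1 r^2 times it, then the intrinsics apply), "pose" (4x4, takes a point from camera to world coordinates). Camera axes: x right, y down, z forward; pixel columns grow to the right and rows downward; lengths in m; the calibration is good to about 2 mm. A picture is of the moment at which its call begins. There is no depth.
- robot.hand_in(): hands the job in; it is judged then, once.
The state is a dict: "time": time; "qpos": joint angles; "qvel": joint speeds; "joint_efforts": joint torques, N m; "tool_pos": TCP position; "tool_rot": TCP orientation; "contact_force": force on the tool from outside, world axes, zero at the start; "torque": the same for the moment, N m; "opening": finger opening in m; "grip_force": force on a finger pad.
Only numpy, scipy, OpenCV 4.12 (cv2) and the standard library are available. Lean on these libraries where they do the work, as an engineer would, in place of code of your own. Each camera call takes 0.05 s, during which the arm holds its last target. There are 200 camera calls.

### The job

Start the kitchen timer, the white one with the push bar standing out of one end. It lies loose, so push it by that bar across the counter until its other end is squarely against the side of the chopping block, press the bar fully in while the block holds the timer, then let go and leave the timer standing flat on the counter against the block. Leave the look-alike thermometer, which has no push bar, where it is.

Things in the scene. Friction and masses are not known exactly. Their poses are not given: they have to be found in the camera images.
- timer: loose white kitchen timer lying flat, display up: case 66 mm (its x) by 90 mm (its y) by 36 mm high, about 0.17 kg. Origin: centre of the case's underside. The push bar stands out of its -y end; its +y end is plain and flat (45 mm from the origin), faces the chopping block within about 10 degrees and starts 20 to 65 mm away from it.
- start (a joint): the timer's white push bar, 36 mm wide (x), 22 mm high, middle 19 mm above the counter. Its flat outer face is at y = -59 mm in the timer's frame when out, 14 mm proud of the case. Pressed along the timer's +y: 0 = out, 0.006 m = fully in; springs back by itself. It starts to move at 2 N and is fully in at 6 N; sliding the timer takes about 1 to 2.5 N.
- block: the fixed stop: heavy wooden chopping block that does not move, 300 mm (x) by 200 mm (y) by 42 mm high, standing on the counter. Origin: centre of its underside. Its -y face, 100 mm from the origin, is the one the timer and the thermometer lie before, side by side. A bowl and a wooden spatula lie on top of it.
- thermometer: loose look-alike: white case with display and two small round keys on top, 66 mm (x) by 90 mm (y) by 30 mm high, no push bar; origin at the centre of its underside. It lies beside the timer, their centres about 140 mm apart; which of the two is nearer the robot varies. Not to be moved.

How it is judged:
On the way:
1. the push bar is fully in (at least 4.5 of its 6 mm) while the timer is held against the chopping block (value of joint start above 0.0045 m and contact force between timer and block above 1.5 N), for 0.1 s.
At the end, for the whole second after the job is handed in: The push bar has sprung back out (within 1.5 mm), and the timer is at rest flat on the counter, its far end before the near face of the chopping block within 20 mm of touching and within 15 degrees of square (value of joint start below 0.0015 m and y of timer in the frame of block between -0.165 and -0.125 m and x of timer in the frame of block between -0.15 and 0.15 m and angle between the y axis of timer and the y axis of block, either way round below 0.26 rad and angle between timer's own z axis and vertical below 0.1 rad and height (world z) of timer below 0.012 m and linear speed of timer below 0.02 m/s).
It fails at once if the look-alike thermometer is moved more than 20 mm (distance of thermometer from where it was at the start of the episode above 0.02 m).
It also fails if it takes over 35 s, if anything falls off the work surface, if the arm or the gripper's body presses on something with over 40 N, if the wrist force passes 120 N, or if a joint passes its speed limit or range.

## Working session

There is one attempt and no reset: what is moved stays moved. The work goes in short steps, Python scripts to look and compute and a tool call to move; the robot and the scene stay as the last step left them, time stands still between calls to the robot, and variables do not carry over. Pictures are saved under pics/ and viewed, at most 10 in all, crops included, and the job is handed in when it is done.

```bash
ls; mkdir -p pics
```

Run:
```python
from cell import robot
import cv2
for n in ("top","scene"):
    c=robot.read_camera(n); cv2.imwrite(f"pics/{n}0.png",c["image"][:,:,::-1])
    print(n,c["fx"],c["fy"],c["cx"],c["cy"],c["k1"],c["pose"].tolist() if hasattr(c["pose"],'tolist') else c["pose"])
s=robot.observe(); print(s)
```

```text
cell.py
pics
top 431.88396114302753 431.88396114302753 280.0588338035418 210.66274962860223 -0.026741804858056422 [[-0.023291776674809885, -0.9960472115465223, 0.08571724161292357, 0.5327285477769305], [-0.9988244767896675, 0.01953913951140177, -0.04436086781163143, 0.17037487437256632], [0.04251067754315191, -0.08664972243205117, -0.9953314362046799, 0.6748193519539513], [0.0, 0.0, 0.0, 1.0]]
scene 448.6461538053421 448.6461538053421 278.0868855936322 214.32553385935134 -0.12089133167146199 [[-0.19862543171215824, 0.803155856338661, -0.5616837262250626, 0.9374229010397825], [0.9800705233167913, 0.16459135735697022, -0.11122703991809349, 0.227342013147301], [0.003115638411273065, -0.5725821823217192, -0.8198414098378956, 0.5831563044209117], [0.0, 0.0, 0.0, 1.0]]
{'time': 0.1, 'qpos': array([ 1.14599672e+00,  3.42655426e-01,  1.52490272e+00, -5.42916915e-06,
        1.27539495e+00, -1.46028730e-01]), 'qvel': array([-0.00144447, -0.00157189, -0.00222706,  0.00035709, -0.00027778,
        0.00087158]), 'joint_efforts': array([ 2.18625049e-03, -4.31997335e+01, -2.44697535e+01,  7.19484687e-02,
        5.25684643e-02, -1.06722459e-04]), 'tool_pos': array([0.14441294, 0.50462922, 0.40411961]), 'tool_rot': array([-3.14024594e+00, -1.92821013e-04,  2.86282323e+00]), 'contact_force': array([ 0.31132409, -0.2376357 , -0.7147832 ]), 'torque': array([-0.00820456,  0.00177964,  0.00136758]), 'grip_force': 0.0, 'opening': 0.09218784043415178}
```

View pics/top0.png

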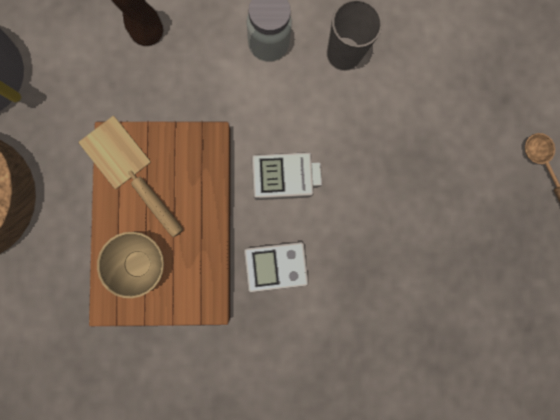

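View pics/scene0.png

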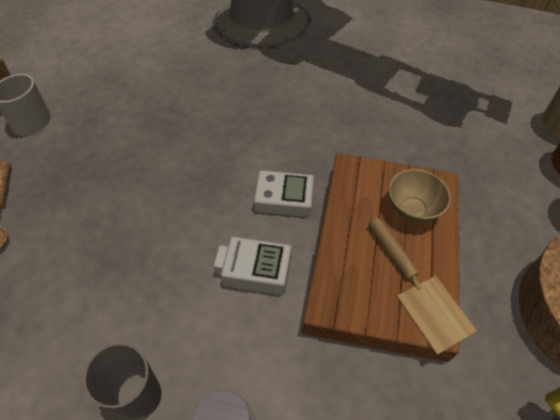

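The top view shows the timer (bar at right, about (317,174); case cols 254-313, rows 154-198), the thermometer at (276,267), and the block's near face at col ~229. The bar presses towards world +y. The scene view shows the same layout, with the bar at about (221,262). Next I'll measure the corners.

Create h.py:
```python
import numpy as np, cv2
from cell import robot
def ray(c,uv,z):
    K=np.array([[c["fx"],0,c["cx"]],[0,c["fy"],c["cy"]],[0,0,1]])
    n=cv2.undistortPoints(np.array(uv,float).reshape(-1,1,2),K,np.array([c["k1"],0,0,0.]))[:,0]
    P=np.array(c["pose"]); d=np.c_[n,np.ones(len(n))]@P[:3,:3].T
    return P[:3,3]+d*((z-P[2,3])/d[:,2])[:,None]
def crop(c,x0,y0,w,h,s,name):
    cv2.imwrite(name,cv2.resize(c["image"][y0:y0+h,x0:x0+w,::-1],None,fx=s,fy=s,interpolation=cv2.INTER_CUBIC))
```

Run:
```python
from h import *
c=robot.read_camera("top"); crop(c,220,110,130,100,6,"pics/crop1.png")
g=c["image"].min(axis=2).astype(int)
for r in (162,174,190): print(r,g[r,222:330].tolist())
print("block face",ray(c,[(230,122),(229,325)],0.042))
```

```text
162 [60, 59, 58, 58, 57, 54, 44, 31, 44, 62, 69, 75, 95, 112, 117, 115, 115, 114, 114, 113, 113, 113, 113, 113, 113, 112, 112, 112, 110, 108, 128, 157, 172, 177, 178, 177, 169, 135, 73, 53, 90, 115, 119, 118, 118, 119, 120, 119, 119, 119, 119, 119, 118, 120, 119, 119, 119, 113, 90, 54, 71, 131, 171, 177, 177, 176, 176, 175, 175, 176, 176, 175, 175, 175, 174, 175, 176, 173, 148, 113, 113, 144, 171, 176, 175, 175, 174, 166, 146, 130, 127, 129, 131, 133, 135, 138, 137, 129, 115, 108, 105, 105, 106, 106, 107, 106, 107, 106]
174 [60, 59, 57, 58, 56, 53, 41, 31, 44, 60, 67, 71, 90, 107, 112, 112, 112, 113, 113, 113, 113, 112, 112, 111, 111, 111, 111, 110, 111, 110, 115, 138, 165, 177, 180, 180, 177, 154, 104, 57, 65, 97, 117, 121, 120, 119, 121, 120, 119, 120, 120, 120, 120, 120, 120, 121, 120, 117, 100, 67, 53, 94, 145, 173, 177, 177, 177, 177, 177, 178, 177, 177, 176, 177, 177, 177, 178, 173, 158, 127, 110, 119, 149, 172, 177, 177, 177, 175, 163, 144, 153, 173, 176, 176, 176, 177, 176, 171, 145, 113, 107, 109, 109, 110, 110, 110, 109, 110]
190 [61, 62, 62, 57, 57, 51, 40, 31, 44, 58, 64, 71, 88, 105, 108, 107, 108, 107, 108, 108, 108, 107, 107, 107, 108, 107, 109, 109, 110, 110, 112, 124, 148, 170, 180, 184, 184, 179, 147, 86, 46, 58, 69, 75, 76, 75, 70, 69, 67, 65, 62, 60, 59, 59, 59, 55, 52, 52, 51, 49, 47, 54, 88, 142, 174, 181, 179, 179, 179, 178, 180, 179, 179, 179, 180, 179, 179, 179, 179, 175, 164, 149, 139, 154, 174, 178, 178, 178, 176, 163, 134, 108, 109, 112, 110, 110, 109, 108, 106, 104, 103, 101, 101, 101, 101, 102, 103, 103]
block face [[0.72159044 0.21389605 0.042     ]
 [0.42400978 0.21933491 0.042     ]]
```

View pics/crop1.png

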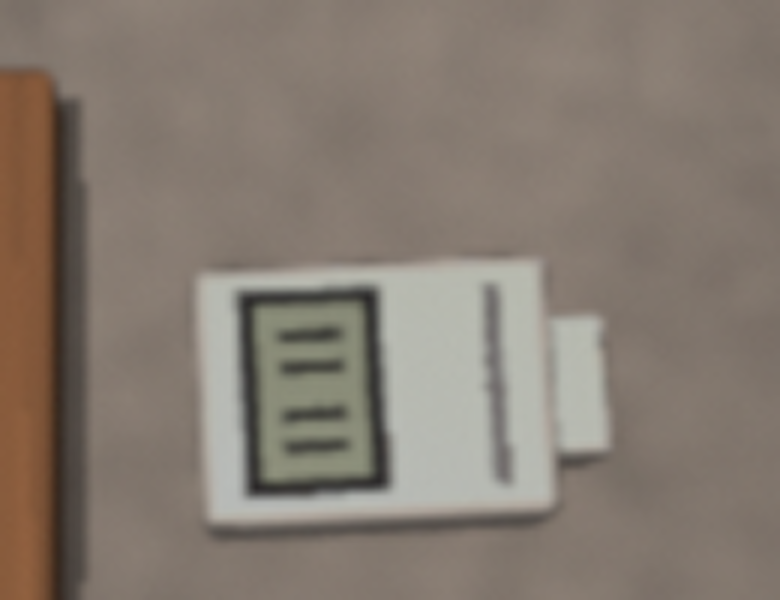

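Run:
```python
from h import *
c=robot.read_camera("top")
f=lambda L:[((x+.5)/6-.5+220,(y+.5)/6-.5+110) for x,y in L]
T=ray(c,f([(198,272),(542,261),(557,513),(209,522)]),.036)  # farTL, nearTR, nearBR, farBL
print(T, np.linalg.norm(np.diff(T,axis=0),axis=1))
B=ray(c,f([(603,316),(610,452)]),.030); print("bar",B,np.linalg.norm(B[1]-B[0]))
d=(T[0]+T[3]-T[1]-T[2])[:2]; d/=np.linalg.norm(d); print("axis yaw",np.arctan2(d[1],d[0]),d)
ctr=T.mean(0); print("centre",ctr,"bar face",ctr[:2]-.059*d, B.mean(0))
F=ray(c,[(230,122),(229,325)],.042); t=F[0]-F[1]; n=np.array([-t[1],t[0]]); n/=np.linalg.norm(n)
print("block normal yaw",np.arctan2(n[1],n[0]),"gap centre far end",(F[0][:2]-ctr[:2])@n-.045, n)
S=robot.read_camera("scene")
print("scene bar check: project")
P=np.linalg.inv(np.array(S["pose"]));
K=np.array([[S["fx"],0,S["cx"]],[0,S["fy"],S["cy"]],[0,0,1]])
pts=np.array([*T,*B]);
print(cv2.projectPoints(pts,cv2.Rodrigues(P[:3,:3])[0],P[:3,3],K,np.array([S["k1"],0,0,0.]))[0][:,0])
crop(S,195,215,120,90,6,"pics/crop2.png")
```

```text
[[0.67244746 0.18118142 0.036     ]
 [0.67404896 0.09478337 0.036     ]
 [0.61017921 0.09292093 0.036     ]
 [0.60949714 0.17956356 0.036     ]] [0.0864129  0.06389689 0.08664532]
bar [[0.66099623 0.07895975 0.03      ]
 [0.62616668 0.07829109 0.03      ]] 0.03483597068403429
axis yaw 1.583992299935125 [-0.01319559  0.99991293]
centre [0.64154319 0.13711232 0.036     ] bar face [0.64232173 0.07811746] [0.64358145 0.07862542 0.03      ]
block normal yaw 1.5525214434107641 gap centre far end 0.033233679104593225 [0.01827387 0.99983302]
scene bar check: project
[[282.30798978 283.28119835]
 [220.11532843 272.76111983]
 [230.72338452 233.9355889 ]
 [289.7538535  243.87523693]
 [212.17537021 264.55155604]
 [218.43183374 243.61012348]]
```

View pics/crop2.png

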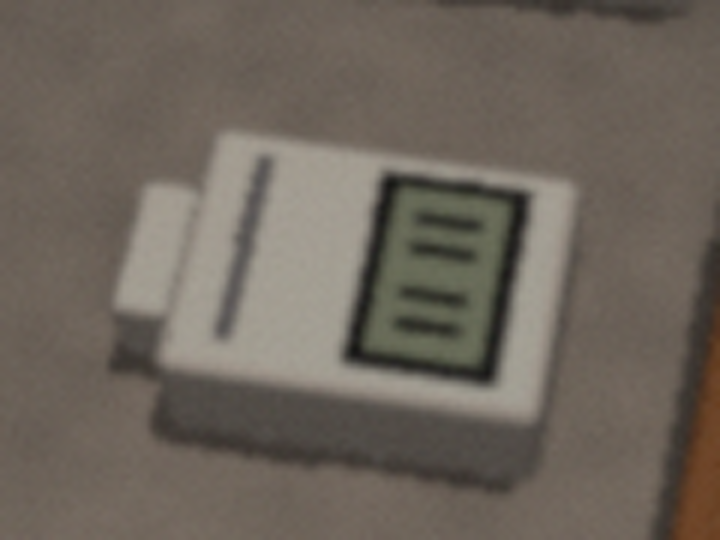

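The two views agree to within about 3 px, and the sizes come out right (87x64 mm top with rounded edges, block face 298 mm). The timer's bar face is at (0.643, 0.078), the gap to the block is about 33 mm, and the push is nearly along world +y. First I'll turn the tool to yaw π/2, with the fingers closed side by side to make a 38 mm pusher.

Request:
send_path --moves '[[[0, 0, 0], [0, 0, 0.12]], [[0, 0, 0], [0, 0, 0.12]], [[0, 0, 0], [0, 0, 0.12]], [[0, 0, 0], [0, 0, 0.12]], [[0, 0, 0], [0, 0, 0.12]], [[0, 0, 0], [0, 0, 0.12]], [[0, 0, 0], [0, 0, 0.12]], [[0, 0, 0], [0, 0, 0.12]]]' --aperture 0 --clamp_n 10

```text
time: 0.92
tool_pos: [0.1444, 0.5047, 0.4046]
tool_rot: [-3.141, 0.0, 1.897]
contact_force: [-0.2, -0.7, 0.5]
opening: 0.0431
grip_force: 0.0
```

Request:
send_path --moves '[[[0, 0, 0], [0, 0, 0.11]], [[0, 0, 0], [0, 0, 0.11]], [[0, 0, 0], [0, 0, 0.112]], [[0, 0, 0], [0, 0, 0]]]'

```text
time: 1.25
tool_pos: [0.1445, 0.5047, 0.4046]
tool_rot: [-3.142, 0.0, 1.567]
contact_force: [-0.1, -0.5, 0.4]
opening: 0.0165
grip_force: 0.0
```

Request:
send_path --moves '[[[-0.0285, 0.0293, 0], [0, 0, 0]], [[-0.0285, 0.0293, 0], [0, 0, 0]], [[-0.0285, 0.0293, 0], [0, 0, 0]], [[-0.0285, 0.0293, 0], [0, 0, 0]], [[-0.0285, 0.0293, 0], [0, 0, 0]], [[-0.0285, 0.0293, 0], [0, 0, 0]], [[-0.0285, 0.0293, 0], [0, 0, 0]], [[-0.0285, 0.0293, 0], [0, 0, 0]]]'

```text
time: 1.92
tool_pos: [0.3799, 0.2751, 0.4049]
tool_rot: [3.141, -0.0, 1.575]
contact_force: [0.9, -0.5, 1.0]
opening: 0.0002
grip_force: 0.0
```

Request:
send_path --moves '[[[-0.0285, 0.0293, 0], [0, 0, 0]], [[-0.0285, 0.0293, 0], [0, 0, 0]], [[-0.0285, 0.0293, 0], [0, 0, 0]], [[-0.0285, 0.0293, 0], [0, 0, 0]], [[-0.0285, 0.0293, 0], [0, 0, 0]], [[-0.0285, 0.0293, 0], [0, 0, 0]], [[-0.0285, 0.0293, 0], [0, 0, 0]], [[0, 0, 0], [0, 0, 0]]]'

```text
time: 2.58
tool_pos: [0.5877, 0.072, 0.4037]
tool_rot: [3.14, 0.002, 1.569]
contact_force: [-1.1, 0.4, 0.0]
opening: 0.0004
grip_force: 0.0
```

Request:
send_path --moves '[[[-0.021, 0.0277, 0], [0, 0, 0]], [[-0.021, 0.0277, 0], [0, 0, 0]], [[0, 0, 0.035], [0, 0, 0]], [[0, 0, 0.035], [0, 0, 0]], [[0, 0, 0.035], [0, 0, 0]], [[0, 0, 0.035], [0, 0, 0]], [[0, 0, 0.035], [0, 0, 0]], [[0, 0, 0], [0, 0, 0]]]'

```text
time: 3.25
tool_pos: [0.6367, 0.0355, 0.2222]
tool_rot: [-3.128, -0.001, 1.574]
contact_force: [-1.6, -0.4, -0.7]
opening: 0.0006
grip_force: 0.0
```

Request:
send_path --moves '[[[0, 0, 0], [0, 0, 0]], [[0, 0, 0], [0, 0, 0]]]'

```text
time: 3.42
tool_pos: [0.6401, 0.0354, 0.2318]
tool_rot: [3.139, 0.0, 1.572]
contact_force: [0.7, 0.2, 0.0]
opening: 0.0006
grip_force: 0.0
```

Request:
send_path --moves '[[[0, 0.0035, 0.014], [0, 0, 0]], [[0, 0, 0.014], [0, 0, 0]], [[0, 0, 0.01], [0, 0, 0]], [[0, 0, 0.006], [0, 0, 0]], [[0, 0, 0], [0, 0, 0]], [[0, 0, 0], [0, 0, 0]]]'

```text
time: 3.92
tool_pos: [0.6431, 0.0352, 0.186]
tool_rot: [3.141, -0.0, 1.571]
contact_force: [-0.5, 0.1, 0.5]
opening: 0.0005
grip_force: 0.0
```

Run:
```python
from h import *
c=robot.read_camera("top"); crop(c,220,110,130,100,6,"pics/crop3.png")
```

```text
(no output)
```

View pics/crop3.png

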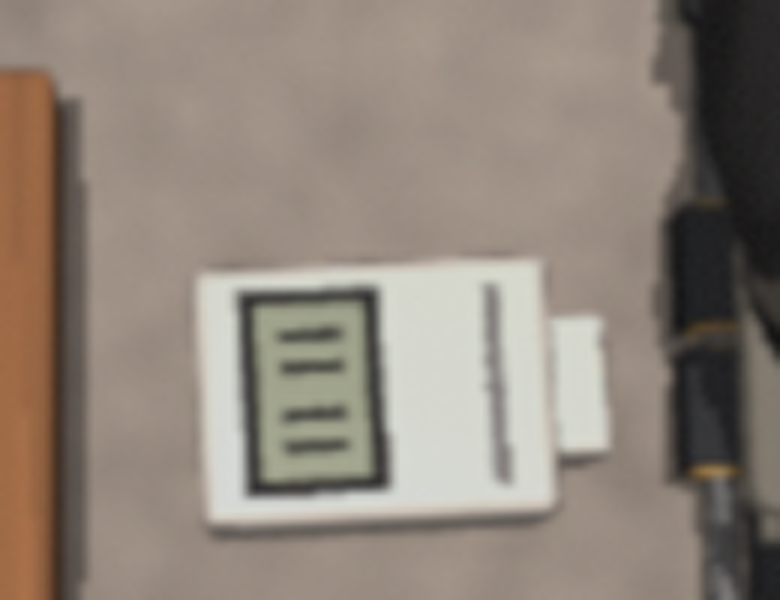

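The fingers stand clear behind the bar (front edge at crop col ~672, bar face at ~607). Their parting line looks off-centre in rows, 333 against the bar's 384. That's probably parallax of the higher finger parts, so I'll check it in the scene view.

Run:
```python
from h import *
S=robot.read_camera("scene")
crop(S,150,180,150,110,5,"pics/crop4.png")
P=np.linalg.inv(np.array(S["pose"]));K=np.array([[S["fx"],0,S["cx"]],[0,S["fy"],S["cy"]],[0,0,1]])
for nm,p in dict(tip=(.643,.0352,.008),tipfrontL=(.662,.0447,.008),tipfrontR=(.624,.0447,.008),barL=(.661,.0785,.03),barR=(.6262,.0785,.03),grasp=(.643,.0447,.027)).items():
    q=cv2.projectPoints(np.array([p]),cv2.Rodrigues(P[:3,:3])[0],P[:3,3],K,np.array([S["k1"],0,0,0.]))[0][0,0]
    print(nm,(q-[150,180])*5)
```

```text
tip [194.53222934 379.06134044]
tipfrontL [205.7506212  440.72087968]
tipfrontR [244.05889154 330.57715839]
barL [309.29763378 422.47304152]
barR [342.82471793 318.27346748]
grasp [215.23903059 352.18984363]
```

View pics/crop4.png

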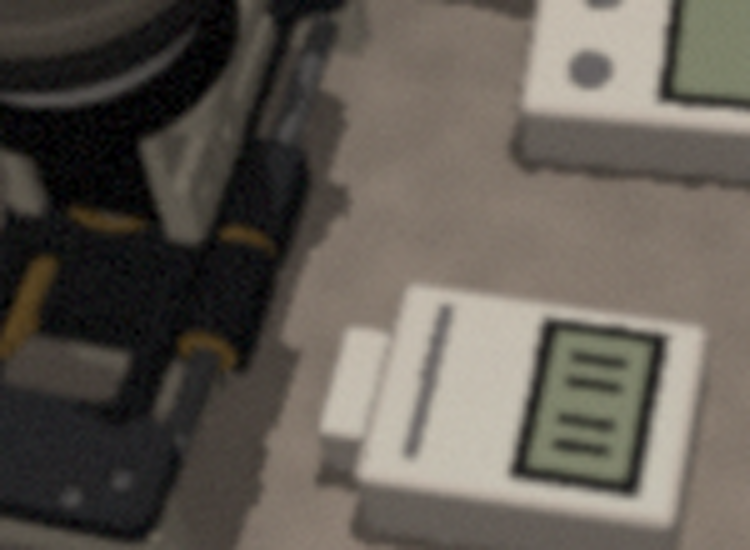

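The bar's top corners are at crop (321,432)/(347,328), within 2 px of the prediction, and the gripper knuckles hide the fingertips. The parting line is consistent with parallax, so I'll make contact slowly and watch the force.

Request:
send_path --moves '[[[0.007, 0, 0], [0, 0, 0]], [[0.007, 0, 0], [0, 0, 0]], [[0.007, 0, 0], [0, 0, 0]], [[0.006, 0, 0], [0, 0, 0]], [[0, 0, 0], [0, 0, 0]]]'

```text
time: 4.43
tool_pos: [0.6428, 0.064, 0.1858]
tool_rot: [3.141, -0.0, 1.572]
contact_force: [0.4, -0.7, -0.3]
opening: 0.0005
grip_force: 0.0
```

Request:
send_path --moves '[[[0.003, 0, 0], [0, 0, 0]], [[0.003, 0, 0], [0, 0, 0]], [[0.003, 0, 0], [0, 0, 0]], [[0.003, 0, 0], [0, 0, 0]], [[0.003, 0, 0], [0, 0, 0]], [[0, 0, 0], [0, 0, 0]]]'

```text
time: 4.93
tool_pos: [0.6429, 0.0777, 0.1857]
tool_rot: [3.141, -0.0, 1.571]
contact_force: [-0.1, 0.6, 0.1]
opening: 0.0002
grip_force: 0.0
```

Run:
```python
from h import *
c=robot.read_camera("top"); crop(c,220,110,130,100,6,"pics/crop5.png")
```

```text
(no output)
```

View pics/crop5.png

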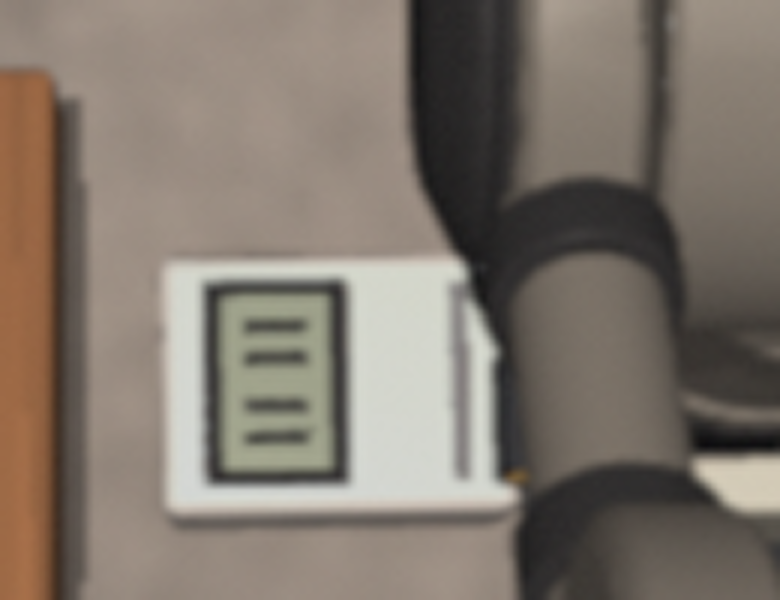

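The timer has slid about 9 mm and squared itself to the pusher. Its far end is at crop col 165 and the block edge at about 55. I'll keep pushing.

Request:
send_path --moves '[[[0.003, 0, 0], [0, 0, 0.006]], [[0.003, 0, 0], [0, 0, 0.006]], [[0.003, 0, 0], [0, 0, 0.006]], [[0.003, 0, 0], [0, 0, 0]], [[0.003, 0, 0], [0, 0, 0]], [[0.003, 0, 0], [0, 0, 0]], [[0.002, 0, 0], [0, 0, 0]], [[0, 0, 0], [0, 0, 0]]]'

```text
time: 5.65
tool_pos: [0.6431, 0.0979, 0.1857]
tool_rot: [3.142, -0.0, 1.553]
contact_force: [0.5, -0.2, 0.4]
opening: 0.0001
grip_force: 0.0
```

Run:
```python
from h import *
c=robot.read_camera("top"); crop(c,220,110,130,100,6,"pics/crop6.png")
```

```text
(no output)
```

View pics/crop6.png

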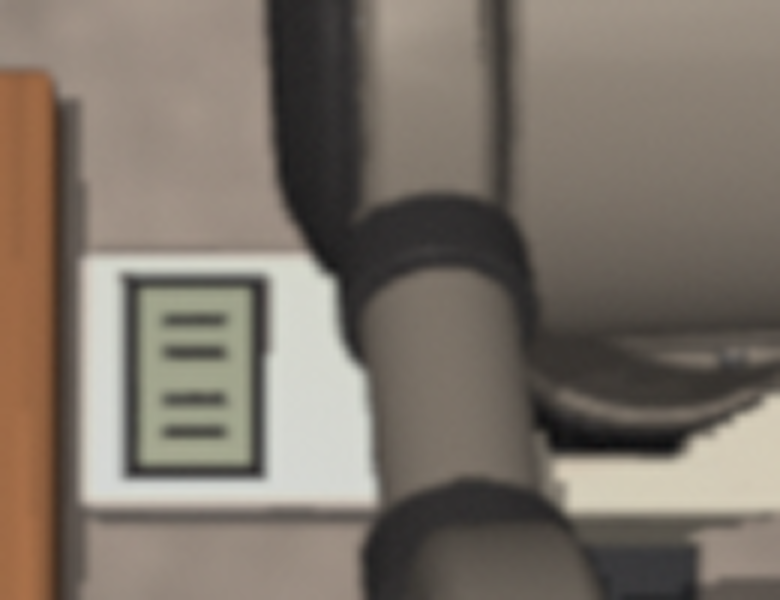

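The gap is now about 5 mm (far end at col 80, block edge at 55) and the timer is square. Now I'll press in small steps and watch the force.

Request:
send_path --moves '[[[0.003, 0, 0], [0, 0, 0]], [[0.003, 0, 0], [0, 0, 0]], [[0.002, 0, 0], [0, 0, 0]], [[0, 0, 0], [0, 0, 0]]]'

```text
time: 6.03
tool_pos: [0.6433, 0.1055, 0.1858]
tool_rot: [3.141, 0.0, 1.553]
contact_force: [0.1, -3.3, 0.1]
opening: 0.0008
grip_force: 1.5
```

Request:
send_path --moves '[[[0.002, 0, 0], [0, 0, 0]], [[0.002, 0, 0], [0, 0, 0]], [[0, 0, 0], [0, 0, 0]]]'

```text
time: 6.28
tool_pos: [0.6434, 0.1091, 0.1858]
tool_rot: [3.141, 0.001, 1.553]
contact_force: [0.4, -5.7, -0.5]
opening: 0.0007
grip_force: 2.7
```

Request:
send_path --moves '[[[0.002, 0, 0], [0, 0, 0]], [[0, 0, 0], [0, 0, 0]], [[0, 0, 0], [0, 0, 0]]]'

```text
time: 6.53
tool_pos: [0.6436, 0.1102, 0.1858]
tool_rot: [3.141, 0.002, 1.553]
contact_force: [1.3, -8.7, 0.3]
opening: 0.0004
grip_force: 4.0
```

Request:
send_path --moves '[[[0.001, 0, 0], [0, 0, 0]], [[0.001, 0, 0], [0, 0, 0]], [[0, 0, 0], [0, 0, 0]], [[0, 0, 0], [0, 0, 0]]]'

```text
time: 6.87
tool_pos: [0.6437, 0.1108, 0.1859]
tool_rot: [3.142, 0.004, 1.553]
contact_force: [0.1, -15.0, 1.5]
opening: 0.0005
grip_force: 7.4
```

At 15 N the TCP has stopped moving, so the bar is bottomed and the block is holding the timer. I'll back straight off and look.

Request:
send_path --moves '[[[0, 0, 0], [0, 0, 0]], [[-0.003, 0, 0], [0, 0, 0]], [[-0.004, 0, 0], [0, 0, 0]], [[-0.006, 0, 0], [0, 0, 0]], [[-0.01, 0, 0], [0, 0, 0]], [[-0.015, 0, 0], [0, 0, 0]], [[-0.02, 0, 0], [0, 0, 0]], [[-0.02, 0, 0], [0, 0, 0]]]'

```text
time: 7.53
tool_pos: [0.6418, 0.0342, 0.1857]
tool_rot: [-3.141, -0.0, 1.554]
contact_force: [-0.0, -0.0, -0.3]
opening: 0.0005
grip_force: 0.0
```

Request:
send_path --moves '[[[-0.02, 0, -0.02], [0, 0, 0]], [[-0.025, 0, -0.025], [0, 0, 0]], [[-0.025, 0, -0.025], [0, 0, 0]], [[-0.02, 0, -0.02], [0, 0, 0]], [[0, 0, 0], [0, 0, 0]], [[0, 0, 0], [0, 0, 0]]]'

```text
time: 8.03
tool_pos: [0.6403, -0.0564, 0.2768]
tool_rot: [3.139, -0.0, 1.55]
contact_force: [-0.3, 0.4, -0.6]
opening: 0.0007
grip_force: 0.0
```

Run:
```python
from h import *
c=robot.read_camera("top"); cv2.imwrite("pics/top7.png",c["image"][:,:,::-1]); crop(c,200,110,130,100,6,"pics/crop7.png")
```

```text
(no output)
```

View pics/crop7.png

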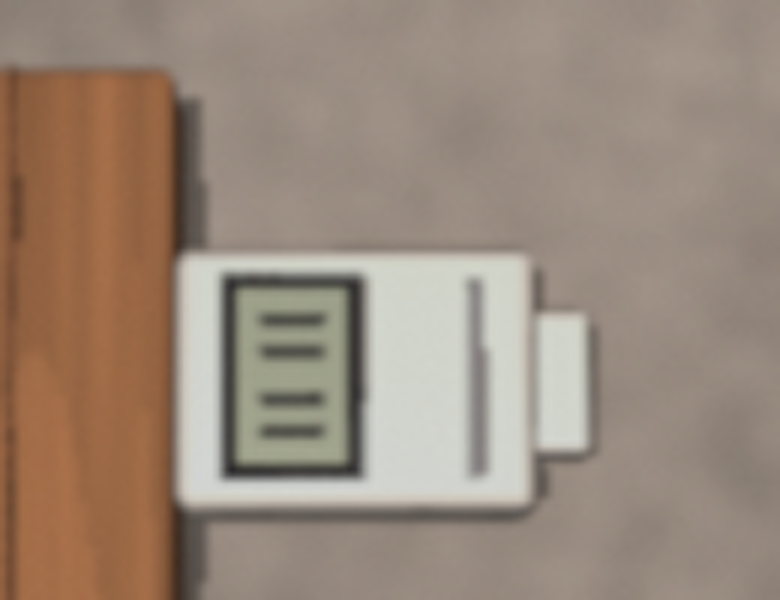

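The timer sits flat and square against the block (seam at col ~177), and the bar is fully out again (cols 537-590, the same 53 px as before). I never touched the thermometer, so I'll hand in.

```bash
python3 -c "
from cell import robot
print(robot.hand_in())"
```

```text
the job is handed in; nothing more can be done
None
```

I pushed the timer by its bar squarely against the chopping block, pressed the bar until it bottomed out at 15 N, and let go; it was left flat against the block with the bar out again, the thermometer untouched, and handed in at about 8 s (no verdict was returned).

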